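# Light the ring under the tall pot and hold the dial

### The arm

A 7-joint arm with a two-finger parallel gripper is mounted at the origin on a cart in front of the work surface, level with it; the furniture and walls round the work are solid. World frame = base frame: x ahead of the robot, y to its left, z up, the work surface at z = 0. Lengths are in mm, angles in degrees, forces in N, time in s.
With the tool pointing down it reaches from about 425 to 1025 mm from the base axis. Payload 9.4 kg.
Tool frame: the origin (TCP) lies at the very end of the fingers, on their centre line; the grasp point (between the pads) lies env.grasp_offset behind it (env.grasp_offset is the distance from the TCP to the grasp point, in mm); z points along the fingers, y is the line along which they close (so a half turn about z gives the same grasp; the last joint's range is limited). The gripper opens to 85 mm and grips with 20 to 120 N. Pads are 22 mm wide; open, the fingers measure 114 mm over their backs; the gripper's body (76 mm by 85 mm) begins 54 mm behind the grasp point. The pads swing forward as they close: fully open they stand 13 mm farther back than shut.
Start: joints at [-77.619, 34.337, -0.143, 91.639, 0.103, 54.024, -4.572], TCP at [209.266, 694.141, 193.675] pointing down, gripper open.
Joint ranges: [-147.43, 147.43], [-19.82, 112.94], [-74.19, 73.91], [6.32, 146.72], [-59.91, 239.91], [6.04, 106.73], [-150.56, 150.56]. Speed limits (degrees/s): [127.2, 127.2, 172.46, 172.46, 180, 180, 180].

### API

Orientations are given as a 3x3 rotation matrix whose columns are the frame's x, y, z axes.
In Python, from workcell import env gives the robot as it stands. The module is installed in compiled form; this text tells all that it offers.
- The arm moves only by the shell command python3 -m pendant 'ROWS' [FORCE]. ROWS is JSON, a list of rows, each a list of 7 numbers: the opening, from -1 (shut) to 1 (fully open), then the shift along the tool's x, y, z in m, then the turn, a rotation vector about the tool's x, y, z in degrees. A call has exactly 10 rows; each row is the pose to reach, as a shift and turn from the pose commanded when the call began, along the tool's axes at that moment; what a row does not reach only later rows make up. A row lasts 1/12 s, in which the tool goes at most 41.7 mm and 7.16 degrees, less where a joint would pass 70% of its speed; a pose out of reach is approached as far as the arm can. A call with a gripper value outside its range is refused whole. The fingers move at their own pace and stop on an object; FORCE is the grip in N (left out, the last holds). Time passes only in rows, so rows that repeat a pose let the fingers close, or fill a call up. It gives the time, the measured TCP pose, the force, the opening and the grip force at its end, in the units of the state.
- env.get_obs(): the state, without advancing time (a new reading comes with each control period).
- env.grab_frame(name): name is "side" or "top" or "wrist"; returns the picture (480x640x3 uint8, red, green, blue); there is no depth.
- env.camera_model(name): a dict with "fx", "fy", "cx", "cy" (pixels), "T" (4x4, takes a point from camera to world coordinates); the wrist camera has in their place "tool_from_camera" (4x4, takes a point from camera to tool coordinates, whose origin is the TCP and whose axes are the flange's). Camera axes: x right, y down, z forward; pixel columns grow to the right and rows downward; lengths in mm; the calibration is good to about 2 mm. A picture is of the moment at which its call begins: read the wrist's pose just before it. camera_model takes no time and is no camera call.
- env.finish_job(): hands the job in; it is judged then, once.
The state is a dict: "clock": time; "qpos": joint angles; "dq": joint speeds; "joint_efforts": joint torques, N m; "eef_pos": TCP position; "tool_rot": TCP orientation; "force": force on the tool from outside, world axes, zero at the start; "wrist_torque": the same for the moment, N m; "grip_width": opening from 0.0 (shut) to 1.0 (fully open); "finger_force": force on a finger pad.
Only numpy, scipy, OpenCV 4.12 (cv2) and the standard library are available. Lean on these libraries where they do the work, as an engineer would, in place of code of your own. Each camera call takes 0.05 s, during which the arm holds its last target. There are 200 camera calls.

### The job

Light the ring under the tall pot: on the two-ring cooker find out which ring the tall pot stands on (the low pan stands on the other) and turn the dial in front of that ring counter-clockwise, past its first two clicks to the third, not beyond it to the end stop. The dial springs back when released, so hold it at the third click for at least three seconds and finish with the gripper still holding it there. Leave the other dial, the pot, the pan and the things round the cooker alone.

Things in the scene. Friction and masses are not known exactly. Their poses are not given: they have to be found in the camera images.
- cooker: two-ring table cooker with a steel deck, fixed to the worktop: 290 mm deep (x), 370 mm wide (y), deck 48 mm above the worktop. Origin: centre of its underside, on the worktop; its x axis points away from its front, y to its left, z up. Two rings side by side at the back, two identical dials side by side at the front, each in front of the ring it works. Its place and yaw vary.
- tall_pot: loose steel pot, the tall one: outer diameter 126 mm, 105 mm high, open at the top, two short loop handles at its left and right (reaching 85 mm from its axis). It stands on one of the cooker's two rings. Origin: centre of its underside; z up.
- low_pan: loose steel pan, the low one: outer diameter 126 mm, 42 mm high, open at the top, two short loop handles at its left and right (reaching 85 mm from its axis). It stands on one of the cooker's two rings. Origin: centre of its underside; z up.
- dial_left (a joint): turn of the left (+y) dial, rad: 0 at rest (pointer and bar along the cooker's +x), growing counter-clockwise from above. Works the left (+y) ring. Clicks at 0.42, 0.84 and 1.257 (third, 72 deg, at the longest mark on the deck); end stop 1.60. A spring turns it back to 0 from anywhere when let go; holding the third takes about 0.10 N m; each click adds a bump of 0.04 N m.
- dial_right (a joint): turn of the right (-y) dial, rad: 0 at rest (pointer and bar along the cooker's +x), growing counter-clockwise from above. Works the right (-y) ring. Clicks at 0.42, 0.84 and 1.257 (third, 72 deg, at the longest mark on the deck); end stop 1.60. A spring turns it back to 0 from anywhere when let go; holding the third takes about 0.10 N m; each click adds a bump of 0.04 N m.
- dial_left_grip (a point): centre of the left dial's grip bar, on the dial's vertical axis, 78 mm above the worktop, 110 mm in front (-x) and 95 mm to the left (+y) of the cooker's centre. Black bar 46 mm long (x, turns with the dial), 14 mm wide (y), 17 mm up and down from this point, on a disc of 46 mm diameter, 10 mm thick, whose top is 17 mm below this point.
- dial_right_grip (a point): centre of the right dial's grip bar, on the dial's vertical axis, 78 mm above the worktop, 110 mm in front (-x) and 95 mm to the right (-y) of the cooker's centre. Black bar 46 mm long (x, turns with the dial), 14 mm wide (y), 17 mm up and down from this point, on a disc of 46 mm diameter, 10 mm thick, whose top is 17 mm below this point.
- ring_left (a point): centre of the left ring's pan support, level with its top, 68 mm above the worktop; 65 mm behind (+x) and 95 mm to the left of the cooker's centre
- ring_right (a point): centre of the right ring's pan support, level with its top, 68 mm above the worktop; 65 mm behind (+x) and 95 mm to the right of the cooker's centre
- salt_shaker: salt shaker, 44 mm diameter, 90 mm high, beside the cooker's left edge. Bystander: leave it where it is. Origin: centre of the underside.
- spice_jar: spice jar, 41 mm diameter, 105 mm high, beside the cooker's left edge. Bystander: leave it where it is. Origin: centre of the underside.

How it is judged (in metres and radians):
On the way, in this order (a step that is already met when the one before it is completed fails the run):
1. the dial of the ring under the tall pot is turned past its first click (((y of tall_pot in the frame of cooker above 0 m and value of joint dial_right below 0.1 rad and value of joint dial_left above 0.5 rad and contact force between the fingers and dial_left above 0.3 N) or (y of tall_pot in the frame of cooker below 0 m and value of joint dial_left below 0.1 rad and value of joint dial_right above 0.5 rad and contact force between the fingers and dial_right above 0.3 N))).
2. that dial is held by the fingers at the third click (within 0.14 rad of 1.257) for 2.5 s (((y of tall_pot in the frame of cooker above 0 m and value of joint dial_right below 0.1 rad and value of joint dial_left between 1.117 and 1.397 rad and contact force between the fingers and dial_left above 1 N) or (y of tall_pot in the frame of cooker below 0 m and value of joint dial_left below 0.1 rad and value of joint dial_right between 1.117 and 1.397 rad and contact force between the fingers and dial_right above 1 N))), for 2.5 s.
At the end, for the whole second after the job is handed in: The dial in front of the tall pot's ring is held by the fingers (contact over 1 N) within 0.14 rad of its third click at 1.257 rad, after 2.5 s there without a break; the other dial is at rest (under 0.1 rad); pot and pan stand upright within 25 mm of where they were (((y of tall_pot in the frame of cooker above 0 m and value of joint dial_right below 0.1 rad and value of joint dial_left between 1.117 and 1.397 rad and contact force between the fingers and dial_left above 1 N) or (y of tall_pot in the frame of cooker below 0 m and value of joint dial_left below 0.1 rad and value of joint dial_right between 1.117 and 1.397 rad and contact force between the fingers and dial_right above 1 N)) and angle between each of tall_pot, low_pan's own z axis and vertical below 0.1 rad); the arm keeps its last pose, push and grip.
It fails at once if the dial of the tall pot's ring is turned well beyond the third click, towards the end stop (over 1.50 rad) ((y of tall_pot in the frame of cooker above 0 m and value of joint dial_right below 0.1 rad and value of joint dial_left above 1.5 rad) or (y of tall_pot in the frame of cooker below 0 m and value of joint dial_left below 0.1 rad and value of joint dial_right above 1.5 rad)).
It fails at once if the dial of the low pan's ring is turned (over 0.25 rad) ((y of tall_pot in the frame of cooker above 0 m and value of joint dial_right above 0.25 rad) or (y of tall_pot in the frame of cooker below 0 m and value of joint dial_left above 0.25 rad)).
It fails at once if the pot or the pan is moved by more than 25 mm (distance of any of tall_pot, low_pan from where it was at the start of the episode above 0.025 m).
It fails at once if the salt shaker or the spice jar is moved by more than 25 mm (distance of any of salt_shaker, spice_jar from where it was at the start of the episode above 0.025 m).
It also fails if it takes over 38 s, if anything falls off the work surface, if the arm or the gripper's body presses on something with over 40 N, if the wrist force passes 120 N, or if a joint passes its speed limit or range.

## Working session

There is one attempt and no reset: what is moved stays moved. The work goes in short steps, Python scripts to look and compute and a shell command to move; the robot and the scene stay as the last step left them, time stands still between calls to the robot, and variables do not carry over. Pictures are saved under pics/ and viewed, at most 10 in all, crops included, and the job is handed in when it is done.

```bash
mkdir -p pics; python3 - <<'E'
from workcell import env
import cv2,numpy as np
np.set_printoptions(precision=3,suppress=True)
o=env.get_obs();print(o['clock'],o['eef_pos'],o['tool_rot'],env.grasp_offset)
for n in("top","side"):
    cv2.imwrite(f"pics/{n}0.png",env.grab_frame(n)[:,:,::-1]); m=env.camera_model(n);print(m)
E
```

```text
0.0 [209.139 693.599 192.783] [[-0.957  0.289 -0.   ]
 [ 0.289  0.957 -0.002]
 [-0.    -0.002 -1.   ]] 18.700000000000003
{'fx': 546.9156748992255, 'fy': 546.9156748992255, 'cx': 317.0773749668684, 'cy': 244.51731281755056, 'T': array([[  0.007,  -0.992,   0.125, 458.921],
       [ -1.   ,  -0.01 ,  -0.02 ,  -7.808],
       [  0.021,  -0.125,  -0.992, 947.138],
       [  0.   ,   0.   ,   0.   ,   1.   ]])}
{'fx': 473.98345669910464, 'fy': 473.98345669910464, 'cx': 315.2396699580474, 'cy': 242.64047735667975, 'T': array([[ -0.94 ,  -0.13 ,   0.315, 285.402],
       [ -0.341,   0.336,  -0.878, 738.638],
       [  0.008,  -0.933,  -0.36 , 389.568],
       [  0.   ,   0.   ,   0.   ,   1.   ]])}
```

View pics/top0.png

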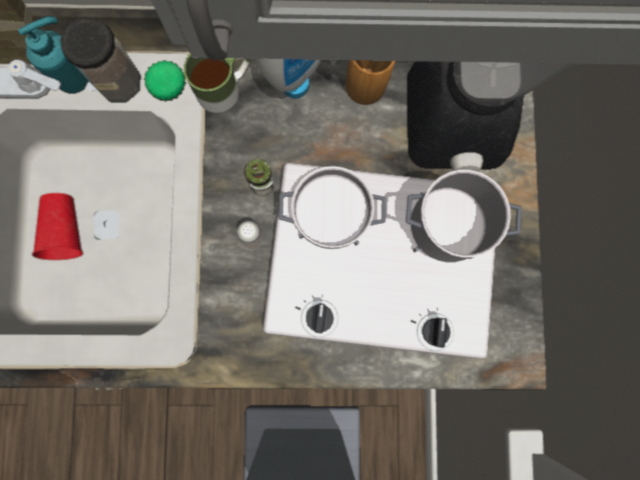

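View pics/side0.png

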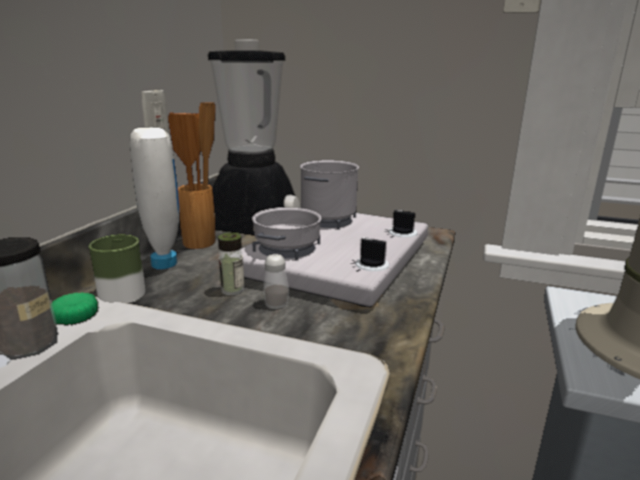

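The tall pot is on the right ring: rim centre about (466,214) in the top view, with the low pan at (331,207). So the dial to turn is the right one, at about (436,331). The left dial is at (319,318). I'll enlarge the dial area.

```bash
python3 - <<'E'
import cv2
i=cv2.imread("pics/top0.png")[280:370,255:505]
cv2.imwrite("pics/crop.png",cv2.resize(i,None,fx=3.2,fy=3.2,interpolation=cv2.INTER_CUBIC))
E
```

```text
(no output)
```

View pics/crop.png

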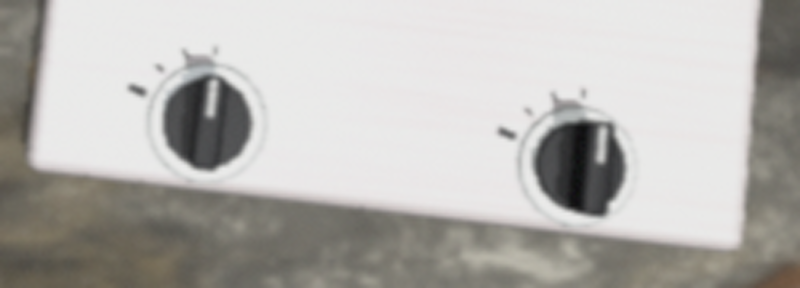

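```bash
cat >h.py <<'E'
import numpy as np
np.set_printoptions(precision=2,suppress=True)
from workcell import env
def ray(u,v,z,n="top"):
    m=env.camera_model(n);d=m['T'][:3,:3]@[(u-m['cx'])/m['fx'],(v-m['cy'])/m['fy'],1];p=m['T'][:3,3]
    return p+d*(z-p[2])/d[2]
E
python3 - <<'E'
from h import *
c=lambda u,v,z:ray(255+u/3.2,280+v/3.2,z)
L=c(207,123,52);R=c(577,166,52);fl=c(30,166,48);fr=c(740,247,48);bl=ray(285,164,48)
print(L,R,np.linalg.norm(L-R),fl,fr,np.linalg.norm(fl-fr),bl,np.linalg.norm(bl-fl))
y=L-R;e=fl-fr
print(np.degrees(np.arctan2(-y[0],y[1])),np.degrees(np.arctan2(-e[0],e[1])))
print(ray(248,231,90),ray(259,170,105))
E
```

```text
[451.22 -30.81  52.  ] [ 430.9  -218.86   52.  ] 189.1470453001958 [428.97  58.66  48.  ] [ 390.66 -302.19   48.  ] 362.8761184021697 [708.92  29.32  48.  ] 281.48859506682857
-6.166555944690462 -6.0602989650613015
[587.73  84.42  90.  ] [682.83  67.75 105.  ]
```

The dial spacing measures 189 mm against 190 given, and the two yaw estimates agree at about −6.1°. The right dial is at about (431, −219). I'll swing towards it in an arc, turning the tool clockwise so that joint 7 stays in mid-range.

```bash
python3 -m pendant '[[1,-0.0306,-0.0215,0,0,0,6],[1,-0.0612,-0.043,0,0,0,12],[1,-0.0918,-0.0645,0,0,0,18],[1,-0.1224,-0.086,0,0,0,24],[1,-0.153,-0.1075,0,0,0,30],[1,-0.1836,-0.129,0,0,0,36],[1,-0.2142,-0.1505,0,0,0,42],[1,-0.2448,-0.172,0,0,0,48],[1,-0.2754,-0.1935,0,0,0,54],[1,-0.306,-0.215,0,0,0,60]]' 40
python3 - <<'E'
from h import *
o=env.get_obs();R=o['tool_rot'];p=o['eef_pos'];print(o['clock'],p,R,o['qpos'])
for t in([505,70],[450,-205]):print(t,R.T@(np.array([*t,190])-p))
E
```

```text
clock: 0.93
eef_pos: [440.9, 398.3, 193.6]
tool_rot: [[-0.224, 0.975, -0.0], [0.975, 0.224, -0.0], [-0.0, -0.0, -1.0]]
force: [1.1, 0.1, 0.1]
grip_width: 1.005
finger_force: 0.0
0.9333 [440.86 398.34 193.59] [[-0.22  0.97 -0.  ]
 [ 0.97  0.22 -0.  ]
 [-0.   -0.   -1.  ]] [-59.3   26.    16.82 110.03 -10.26  45.42 -23.91]
[505, 70] [-334.36  -11.02    3.63]
[450, -205] [-590.06 -126.21    3.69]
```

```bash
python3 -m pendant '[[1,-0.0334,-0.001,0,0,0,6],[1,-0.0668,-0.002,0,0,0,12],[1,-0.1002,-0.003,0,0,0,18],[1,-0.1336,-0.004,0,0,0,24],[1,-0.167,-0.005,0,0,0,30],[1,-0.2004,-0.006,0,0,0,36],[1,-0.2338,-0.007,0,0,0,42],[1,-0.2672,-0.008,0,0,0,48],[1,-0.3006,-0.01,0,0,0,54],[1,-0.334,-0.011,0,0,0,60]]'
python3 - <<'E'
from h import *
o=env.get_obs();R=o['tool_rot'];p=o['eef_pos'];print(o['clock'],p,R,o['qpos'],np.degrees(np.arctan2(R[1,1],R[0,1])))
for t in([431,-219,150],):print(t,R.T@(np.array(t)-p))
E
```

```text
clock: 1.77
eef_pos: [505.6, 70.8, 193.7]
tool_rot: [[0.732, 0.681, -0.0], [0.681, -0.732, 0.0], [-0.0, -0.0, -1.0]]
force: [0.6, 0.5, -0.3]
grip_width: 1.0
finger_force: 0.0
1.7667 [505.63  70.78 193.65] [[ 0.73  0.68 -0.  ]
 [ 0.68 -0.73  0.  ]
 [-0.   -0.   -1.  ]] [-39.91  22.57  35.16 120.91 -19.31  41.97 -39.32] -47.05711885071544
[431, -219, 150] [-252.04  161.3    43.64]
```

```bash
python3 -m pendant '[[1,-0.028,0.0179,0.003,0,0,6],[1,-0.056,0.0358,0.006,0,0,12],[1,-0.084,0.0538,0.01,0,0,18],[1,-0.112,0.0717,0.015,0,0,24],[1,-0.14,0.0896,0.02,0,0,30],[1,-0.168,0.1075,0.025,0,0,36],[1,-0.196,0.1254,0.03,0,0,42],[1,-0.224,0.1434,0.038,0,0,46],[1,-0.252,0.161,0.044,0,0,49],[1,-0.252,0.161,0.044,0,0,49]]'
python3 - <<'E'
from h import *
import cv2
o=env.get_obs();R=o['tool_rot'];p=o['eef_pos'];print(o['clock'],p,o['qpos'],np.degrees(np.arctan2(R[1,1],R[0,1])))
cv2.imwrite("pics/w1.png",env.grab_frame("wrist")[:,:,::-1]);m=env.camera_model("wrist");print(m)
T=np.eye(4);T[:3,:3]=R;T[:3,3]=p;C=np.linalg.inv(T@m['tool_from_camera'])
for q in([431,-219,95],[431,-219,52]):
    c=C[:3,:3]@q+C[:3,3];print(m['fx']*c[0]/c[2]+m['cx'],m['fy']*c[1]/c[2]+m['cy'])
E
```

```text
clock: 2.6
eef_pos: [430.3, -223.6, 149.4]
tool_rot: [[0.994, -0.111, -0.0], [-0.111, -0.994, -0.003], [0.0, 0.003, -1.0]]
force: [-1.0, 0.1, 0.5]
grip_width: 0.997
finger_force: 0.0
2.6 [ 430.27 -223.6   149.44] [-10.25  27.43  44.2  126.92 -31.94  36.99 -39.38] -96.37260248757019
{'fx': 347.22489439947685, 'fy': 347.22489439947685, 'cx': 319.2401018111307, 'cy': 239.26983269847346, 'tool_from_camera': array([[   0.  ,   -0.95,   -0.32,   82.88],
       [   1.  ,    0.  ,    0.  ,    0.4 ],
       [  -0.  ,   -0.32,    0.95, -180.35],
       [   0.  ,    0.  ,    0.  ,    1.  ]])}
311.7363840982955 242.86896877568668
312.60126227800515 225.74656930844193
```

View pics/w1.png

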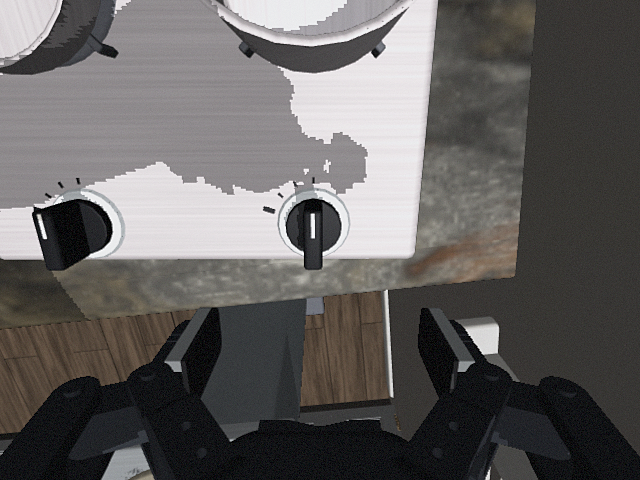

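The wrist view shows the right dial's disc at (313,224); I predicted (313,226). Its bar is straight along the tool's x axis. Next I'll descend, checking the settled pose partway.

```bash
python3 -m pendant '[[1,0,0,0,0,0,0],[1,0,0,0.005,0,0,0],[1,0,0,0.01,0,0,0],[1,0,0,0.015,0,0,0],[1,0,0,0.02,0,0,0],[1,0,0,0.025,0,0,0],[1,0,0,0.03,0,0,0],[1,0,0,0.03,0,0,0],[1,0,0,0.03,0,0,0],[1,0,0,0.03,0,0,0]]'
python3 - <<'E'
from h import *
o=env.get_obs();R=o['tool_rot'];p=o['eef_pos'];print(p,np.degrees(np.arctan2(R[1,1],R[0,1])),R.T@(np.array([431,-219,67])-p))
E
```

```text
clock: 3.48
eef_pos: [432.6, -217.7, 119.7]
tool_rot: [[0.995, -0.101, 0.0], [-0.101, -0.995, -0.0], [0.0, 0.0, -1.0]]
force: [0.2, -0.2, 0.0]
grip_width: 0.997
finger_force: 0.0
[ 432.55 -217.71  119.74] -95.78294986166341 [-1.42  1.43 52.74]
```

```bash
python3 -m pendant '[[1,-0.001,0.001,0.007,0,0,0],[1,-0.001,0.001,0.014,0,0,0],[1,-0.001,0.001,0.021,0,0,0],[1,-0.001,0.001,0.028,0,0,0],[1,-0.001,0.001,0.035,0,0,0],[1,-0.001,0.001,0.042,0,0,0],[1,-0.001,0.001,0.048,0,0,0],[1,-0.001,0.001,0.052,0,0,0],[1,-0.001,0.001,0.052,0,0,0],[1,-0.001,0.001,0.052,0,0,0]]'
python3 -m pendant '[[0.5,0,0,0,0,0,0],[0,0,0,0,0,0,0],[-0.5,0,0,0,0,0,0],[-1,0,0,0,0,0,0],[-1,0,0,0,0,0,0],[-1,0,0,0,0,0,0],[-1,0,0,0,0,0,0],[-1,0,0,0,0,0,0],[-1,0,0,0,0,0,0],[-1,0,0,0,0,0,0]]' 40
python3 - <<'E'
from h import *
import cv2
o=env.get_obs();print(o['wrist_torque']);cv2.imwrite("pics/w2.png",env.grab_frame("wrist")[:,:,::-1])
E
```

```text
clock: 4.32
eef_pos: [431.3, -218.6, 67.5]
tool_rot: [[0.995, -0.101, -0.0], [-0.101, -0.995, 0.0], [-0.0, -0.0, -1.0]]
force: [0.1, 0.2, 0.6]
grip_width: 1.001
finger_force: 0.0
clock: 5.15
eef_pos: [431.4, -218.5, 67.7]
tool_rot: [[0.995, -0.101, 0.0], [-0.101, -0.995, 0.0], [0.0, -0.0, -1.0]]
force: [0.1, 0.1, 0.3]
grip_width: 0.0
finger_force: 0.0
[-0.01  0.03  0.01]
```

View pics/w2.png

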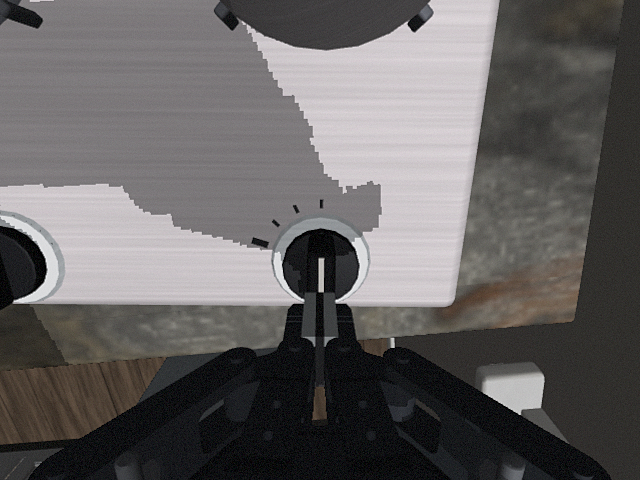

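```bash
python3 - <<'E'
from h import *
import cv2
o=env.get_obs();print(o['clock'],o['grip_width'],o['finger_force']);m=env.camera_model("wrist");C=np.linalg.inv(m['tool_from_camera'])
def pr(q):
    c=C[:3,:3]@q+C[:3,3];return np.array([m['fx']*c[0]/c[2]+m['cx'],m['fy']*c[1]/c[2]+m['cy']])
for n,q in dict(tcp=[0,0,0],grasp=[0,0,-18.7],barTopFront=[-23,0,-27.5],barTopBack=[23,0,-27.5],barTopBackEdge=[23,7,-27.5],barTopF_edge=[-23,7,-27.5],discC=[0,0,6.5],discB=[23,0,6.5],padTop=[11,0,-30]).items():print(n,pr(q))
i=cv2.imread("pics/w2.png")[210:370,225:425]
cv2.imwrite("pics/w2c.png",cv2.resize(i,None,fx=3.7,fy=3.7,interpolation=cv2.INTER_CUBIC))
E
```

```text
5.2 -4.4125337508827386e-05 0.0
tcp [318.32 275.02]
grasp [318.24 290.18]
barTopFront [318.21 338.23]
barTopBack [318.18 254.98]
barTopBackEdge [333.01 254.98]
barTopF_edge [331.8  338.23]
discC [318.34 270.36]
discB [318.33 233.  ]
padTop [318.18 280.36]
```

View pics/w2c.png

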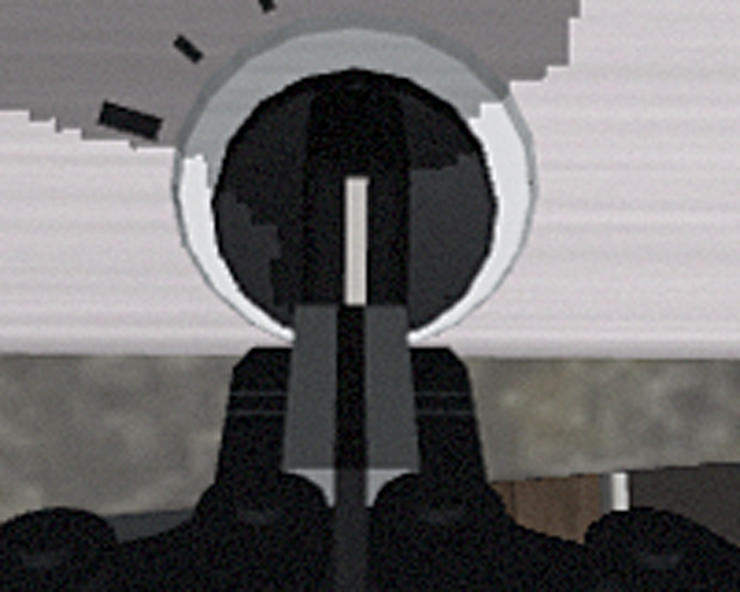

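The gripper reports fully shut with no force, so it may have missed the bar. I'll check from the side and top views.

```bash
python3 - <<'E'
from h import *
import cv2
s=env.grab_frame("side")[:,:,::-1];t=env.grab_frame("top")[:,:,::-1]
def pr(n,q):
    m=env.camera_model(n);c=m['T'][:3,:3].T@(np.array(q)-m['T'][:3,3]);return m['fx']*c[0]/c[2]+m['cx'],m['fy']*c[1]/c[2]+m['cy']
for q in([431.4,-218.5,67.7],[431.4,-218.5,95],[411,-216,95],[454,-221,95]):print(pr("side",q),pr("top",q))
a=cv2.resize(s[140:260,330:480],None,fx=5,fy=5,interpolation=cv2.INTER_CUBIC)
cv2.imwrite("pics/s2.png",a)
E
```

```text
(np.float64(403.33964716045216), np.float64(223.681195378419)) (np.float64(437.39644949797446), np.float64(331.8861948365211))
(np.float64(404.31747480803926), np.float64(211.33055224326012)) (np.float64(441.61657347743045), np.float64(332.4730578842273))
(np.float64(413.9268803279656), np.float64(212.7358499851275)) (np.float64(440.28559870918957), np.float64(345.85367363501604))
(np.float64(393.84002236410333), np.float64(209.83702521192308)) (np.float64(442.908666494419), np.float64(317.7441732805604))
```

View pics/s2.png

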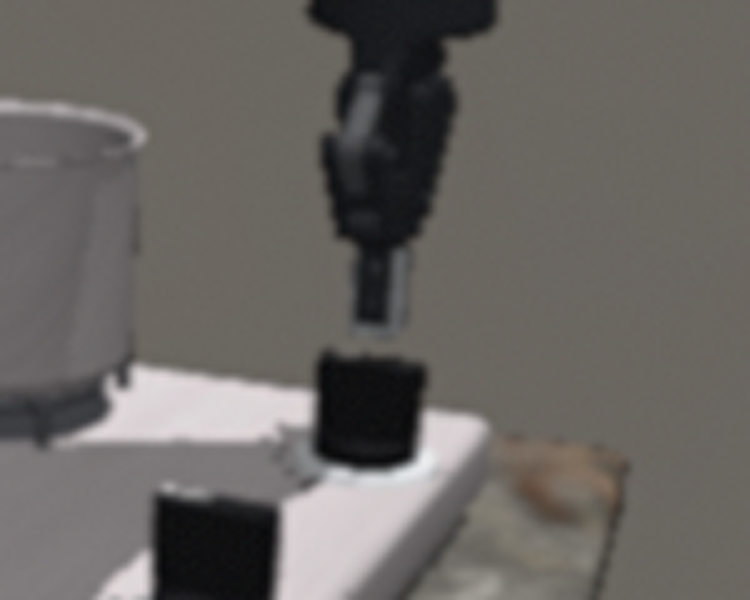

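The side view shows the shut fingertips at about (405,206), roughly 11 mm above the bar's top at (404,211). So the real fingertips end about 39 mm above the reported TCP, which fits the wrist view too. I'll open, go down another 35 mm, which leaves margin above the disc, and close again.

```bash
python3 -m pendant '[[1,0,0,0,0,0,0],[1,0,0,0,0,0,0],[1,0,0,0,0,0,0],[1,0,0,0,0,0,0],[1,0.002,0,0.006,0,0,0],[1,0.002,0,0.013,0,0,0],[1,0.002,0,0.021,0,0,0],[1,0.002,0,0.029,0,0,0],[1,0.002,0,0.035,0,0,0],[1,0.002,0,0.035,0,0,0]]'
python3 -m pendant '[[0.5,0,0,0,0,0,0],[0,0,0,0,0,0,0],[-0.5,0,0,0,0,0,0],[-1,0,0,0,0,0,0],[-1,0,0,0,0,0,0],[-1,0,0,0,0,0,0],[-1,0,0,0,0,0,0],[-1,0,0,0,0,0,0],[-1,0,0,0,0,0,0],[-1,0,0,0,0,0,0]]' 40
python3 - <<'E'
from h import *
import cv2
s=env.grab_frame("side")[:,:,::-1]
a=cv2.resize(s[140:260,330:480],None,fx=4,fy=4,interpolation=cv2.INTER_CUBIC)
cv2.imwrite("pics/s3.png",a)
E
```

```text
clock: 6.13
eef_pos: [432.7, -218.5, 31.3]
tool_rot: [[0.995, -0.101, -0.002], [-0.101, -0.995, 0.001], [-0.002, -0.001, -1.0]]
force: [-0.6, -0.6, 0.4]
grip_width: 1.0
finger_force: 0.0
clock: 6.97
eef_pos: [433.6, -219.3, 33.1]
tool_rot: [[0.995, -0.101, 0.001], [-0.101, -0.995, -0.001], [0.001, 0.001, -1.0]]
force: [-1.3, -1.4, 6.4]
grip_width: 0.154
finger_force: 43.1
```

View pics/s3.png

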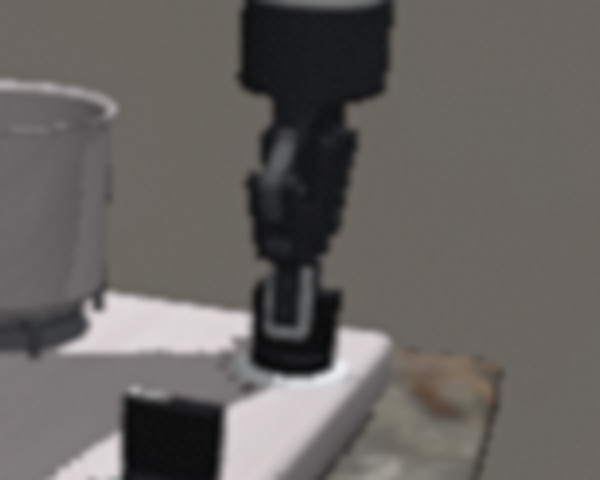

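The bar is gripped: opening 0.154 is about 13 mm, finger force 43 N, and the side view has the pads over the bar at (290,310). Now I'll turn counter-clockwise, which is negative about tool z.

```bash
python3 -m pendant '[[-1,0,0,0,0,0,0],[-1,0,0,0,0,0,-4],[-1,0,0,0,0,0,-8],[-1,0,0,0,0,0,-12],[-1,0,0,0,0,0,-16],[-1,0,0,0,0,0,-20],[-1,0,0,0,0,0,-24],[-1,0,0,0,0,0,-28],[-1,0,0,0,0,0,-32],[-1,0,0,0,0,0,-36]]' 60
python3 - <<'E'
from h import *
o=env.get_obs();R=o['tool_rot'];print(np.degrees(np.arctan2(R[1,1],R[0,1])),o['wrist_torque'],o['qpos'])
E
```

```text
clock: 7.85
eef_pos: [433.4, -218.5, 33.1]
tool_rot: [[0.862, 0.506, 0.0], [0.506, -0.862, 0.0], [0.001, -0.0, -1.0]]
force: [-1.6, -0.1, 8.5]
grip_width: 0.151
finger_force: 63.0
-59.59187816550315 [ 0.24  0.38 -0.11] [  8.08  35.07  17.45 130.89 -33.64  18.17  -4.78]
```

```bash
python3 -m pendant '[[-1,0,0,0,0,0,-4],[-1,0,0,0,0,0,-8],[-1,0,0,0,0,0,-12],[-1,0,0,0,0,0,-16],[-1,0,0,0,0,0,-20],[-1,0,0,0,0,0,-24],[-1,0,0,0,0,0,-28],[-1,0,0,0,0,0,-32],[-1,0,0,0,0,0,-36],[-1,0,0,0,0,0,-36]]'
python3 - <<'E'
from h import *
import cv2
o=env.get_obs();R=o['tool_rot'];print(np.degrees(np.arctan2(R[1,1],R[0,1])),o['wrist_torque'],o['qpos'])
i=env.grab_frame("wrist")[200:370,215:435,::-1]
cv2.imwrite("pics/w4.png",cv2.resize(i,None,fx=3.4,fy=3.4,interpolation=cv2.INTER_CUBIC))
E
```

```text
clock: 8.68
eef_pos: [432.7, -218.0, 33.1]
tool_rot: [[0.399, 0.917, -0.001], [0.917, -0.399, 0.001], [0.001, -0.001, -1.0]]
force: [-2.7, 1.7, 9.9]
grip_width: 0.151
finger_force: 63.1
-23.52686147568372 [ 0.39  0.63 -0.13] [ 13.55  34.14   9.36 130.59 -18.88  16.55  15.95]
```

View pics/w4.png

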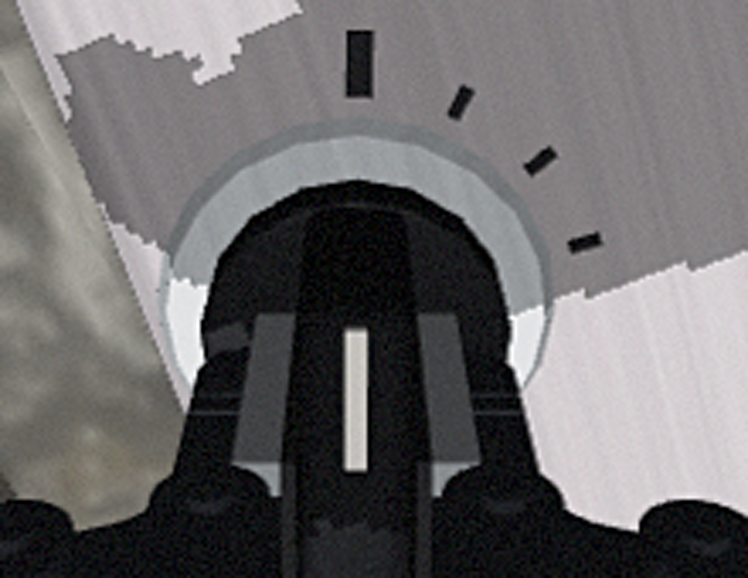

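The pointer at (356,400) lines up with the longest mark at (360,65), so the dial is at the third click and still gripped. I'll hold it there for over 3 s.

```bash
H='x'
python3 -m pendant '[[-1,0,0,0,0,0,0],[-1,0,0,0,0,0,0],[-1,0,0,0,0,0,0],[-1,0,0,0,0,0,0],[-1,0,0,0,0,0,0],[-1,0,0,0,0,0,0],[-1,0,0,0,0,0,0],[-1,0,0,0,0,0,0],[-1,0,0,0,0,0,0],[-1,0,0,0,0,0,0]]' >/dev/null
python3 -m pendant '[[-1,0,0,0,0,0,0],[-1,0,0,0,0,0,0],[-1,0,0,0,0,0,0],[-1,0,0,0,0,0,0],[-1,0,0,0,0,0,0],[-1,0,0,0,0,0,0],[-1,0,0,0,0,0,0],[-1,0,0,0,0,0,0],[-1,0,0,0,0,0,0],[-1,0,0,0,0,0,0]]' >/dev/null
python3 -m pendant '[[-1,0,0,0,0,0,0],[-1,0,0,0,0,0,0],[-1,0,0,0,0,0,0],[-1,0,0,0,0,0,0],[-1,0,0,0,0,0,0],[-1,0,0,0,0,0,0],[-1,0,0,0,0,0,0],[-1,0,0,0,0,0,0],[-1,0,0,0,0,0,0],[-1,0,0,0,0,0,0]]' >/dev/null
python3 -m pendant '[[-1,0,0,0,0,0,0],[-1,0,0,0,0,0,0],[-1,0,0,0,0,0,0],[-1,0,0,0,0,0,0],[-1,0,0,0,0,0,0],[-1,0,0,0,0,0,0],[-1,0,0,0,0,0,0],[-1,0,0,0,0,0,0],[-1,0,0,0,0,0,0],[-1,0,0,0,0,0,0]]' >/dev/null
python3 -m pendant '[[-1,0,0,0,0,0,0],[-1,0,0,0,0,0,0],[-1,0,0,0,0,0,0],[-1,0,0,0,0,0,0],[-1,0,0,0,0,0,0],[-1,0,0,0,0,0,0],[-1,0,0,0,0,0,0],[-1,0,0,0,0,0,0],[-1,0,0,0,0,0,0],[-1,0,0,0,0,0,0]]'
python3 - <<'E'
from h import *
import cv2
o=env.get_obs();R=o['tool_rot'];print(np.degrees(np.arctan2(R[1,1],R[0,1])),o['wrist_torque'])
i=env.grab_frame("wrist")[200:370,215:435,::-1];a=cv2.resize(i,None,fx=3.4,fy=3.4,interpolation=cv2.INTER_CUBIC)
print(cv2.absdiff(a,cv2.imread("pics/w4.png")).mean())
E
```

```text
clock: 12.9
eef_pos: [432.7, -218.0, 33.1]
tool_rot: [[0.403, 0.915, -0.001], [0.915, -0.403, 0.001], [0.001, -0.001, -1.0]]
force: [-2.7, 1.9, 10.0]
grip_width: 0.152
finger_force: 63.1
-23.782386678633735 [ 0.42  0.61 -0.1 ]
3.8288993640866225
```

The pose, grip and view haven't changed after 4.2 s of holding, so I'm handing the job in.

```bash
python3 -c "
from workcell import env
print(env.finish_job())"
```

```text
the job is handed in; nothing more can be done
None
```

The tall pot stands on the right ring, so I turned the right dial to its third click, held it there for over 4 s, and handed the job in with the gripper still holding it; no verdict came back.

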